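Turn the teal-lidded box over in its finishing stand

TASK

Two small wooden boxes lean in sloping finishing stands on the luthier's bench. Pinch the box with the teal lid between lid and underside, lift it clear of its stand, turn it over without its loose lid coming off, and put it back in the same stand so that the lid lies against the stand's bars and the box's underside faces outwards and up, resting square on the ledge. Let go of it and leave the dark-lidded box where it is.

Things in the scene. Friction and masses are not known exactly. Their poses are not given: they have to be found in the camera images.
- box: Pale wooden base of the box to turn. Closed with its lid it is a block 92 (own x) x 122 (own y) x 34 mm (own z), about 0.25 kg; origin at the CLOSED block's centre. Own z points from underside (-17 mm) to the lid's outer face (+17 mm); the lid joint is at z +1. At the start it leans lid outwards in its stand: own x down the slope, own y along the ledge, own z the slope's outward normal.
- lid: Loose teal lid with a thin brass inlay line, z +1 to +17 mm of the closed block; it only sits over a lip of the base (10 mm deep, 1.5 mm play) and falls off if not held. Origin and axes coincide with those of box while closed.
- other_box: A like box of the same size (in one piece) with a plain dark walnut lid, leaning in the same way in the other stand; origin at its centre. To be left alone.
- stand_seat (a point): Centre of the seated box, either way up, in its fixed dark stand, 155 mm up. Level frame: x where the slope runs down (ahead and left of the robot), y along the ledge. Slope 50 deg to the horizontal. Two bars 82 mm apart under the box, from 20 mm up-slope of here to the ledge 46 mm down-slope (it ends 26 mm outward of here); a finger fits between them, 60 mm free behind the box down to this point.
Not all that is in view belongs to the job. Leave any green or yellow look-alike of the box alone. There is more than one size of the lid; the one meant has the size given above.

How it is judged:
By the outcome, as a careful person would: the job done as asked, in the order asked, and still so for the second after the job is handed in, with the robot touching nothing.
It also fails if it takes over 45 s, if anything falls off the work surface, if the arm or the gripper's body presses on something with over 40 N, if the wrist force passes 120 N, or if a joint passes its speed limit or range.

ROBOT

A 6-joint arm with a two-finger parallel gripper is mounted at the origin on the work surface. World frame = base frame: x ahead of the robot, y to its left, z up, the work surface at z = 0. Lengths are in m, angles in degrees, forces in N, time in s.
With the tool pointing down it reaches from about 0.35 to 0.875 m from the base axis. Payload 4.2 kg.
Tool frame: the origin (TCP) lies at the very end of the fingers, on their centre line; the grasp point (between the pads) lies 19 mm behind it (r.grip_point_offset is the distance from the TCP to the grasp point, in m); z points along the fingers, y is the line along which they close (so a half turn about z gives the same grasp; the last joint's range is limited). The gripper opens to 87 mm and grips with 3 to 60 N. Pads are 19 mm wide; open, the fingers measure 117 mm over their backs; the gripper's body (75 mm by 190 mm) begins 51 mm behind the grasp point.
Start: joints at [-51.131, 22.042, 0.453, 0, -68.411, -14.817], TCP at [0.255, -0.571, 0.223] pointing down, gripper open.
Joint ranges: [-179.83, 179.83], [-69.29, 118.12], [-61.27, 80.66], [-181.25, 117.63], [-171.15, -9.14], [-177.46, 177.46]. Speed limits (degrees/s): [159.86, 159.86, 180, 180, 180, 180].

INTERFACE

Orientations are given as a 3x3 rotation matrix whose columns are the frame's x, y, z axes.
In Python, from station import r, cams gives the robot as it stands. The module is installed in compiled form; this text tells all that it offers.
- The arm moves only by the shell command python3 -m handwheel 'ROWS'. ROWS is JSON, a list that holds one entry, the list of rows, each a list of 7 numbers: the turn, a rotation vector about the tool's x, y, z in units of 6 degrees (1.0 is 6 degrees), then the shift along the tool's x, y, z in m, then the finger opening in m, from 0 to 0.087. In form: [[[ax, ay, az, x, y, z, jaw], ...]]. A call has 1 to 12 rows; each row shifts and turns the commanded pose from where the row before left it, along the tool's axes as they then stand; what a row does not reach is not made up. A row lasts 1/10 s, in which the tool goes at most 50 mm and 8.59 degrees, less where a joint would pass 70% of its speed; a pose out of reach is approached as far as the arm can. A call with a gripper value outside its range is refused whole. The fingers move at their own pace and stop on an object; the grip force is fixed at half the most. Time passes only in rows, so rows that do not move let the fingers close. It gives the time, the measured TCP pose, the force, the opening and the grip force at its end, in the units of the state.
- r.sense(): the state, without advancing time (a new reading comes with each control period).
- cams.capture(name): name is "side" or "top" or "wrist"; returns the picture (384x512x3 uint8, red, green, blue); there is no depth.
- cams.get_calibration(name): a dict with "camera_matrix" (3x3 intrinsics, pixels), "rvec" (rotation vector, rad) and "tvec" (3), from world to camera coordinates, as OpenCV has them; the wrist camera has in their place "T_tool_cam" (4x4, takes a point from camera to tool coordinates, whose origin is the TCP and whose axes are the flange's). Camera axes: x right, y down, z forward; pixel columns grow to the right and rows downward; lengths in m; the calibration is good to about 2 mm. A picture is of the moment at which its call begins: read the wrist's pose just before it. get_calibration takes no time and is no camera call.
- r.finish_job(): hands the job in; it is judged then, once.
The state is a dict: "time_s": time; "joints": joint angles; "joint_velocities": joint speeds; "effort": joint torques, N m; "tcp_pos": TCP position; "ee_rot": TCP orientation; "wrist_force": force on the tool from outside, world axes, zero at the start; "moment": the same for the moment, N m; "gripper_width": opening from 0.0 (shut) to 1.0 (fully open); "gripper_force": force on a finger pad.
Only numpy, scipy, OpenCV 4.12 (cv2) and the standard library are available. Lean on these libraries where they do the work, as an engineer would, in place of code of your own. Each camera call takes 0.05 s, during which the arm holds its last target. There are 200 camera calls.

## Working session

There is one attempt and no reset: what is moved stays moved. The work goes in short steps, Python scripts to look and compute and a shell command to move; the robot and the scene stay as the last step left them, time stands still between calls to the robot, and variables do not carry over. Pictures are saved under pics/ and viewed, at most 10 in all, crops included, and the job is handed in when it is done.

```bash
mkdir -p pics; python3 - <<'E'
from station import r,cams
import cv2,numpy as np
for n in ("side","top"):
    im=cams.capture(n); cv2.imwrite(f"pics/{n}0.png",im[:,:,::-1])
    c=cams.get_calibration(n); print(n,{k:np.round(v,4).tolist() for k,v in c.items()})
print({k:np.round(v,4).tolist() for k,v in cams.get_calibration("wrist").items()})
a=cv2.imread("pics/side0.png");b=cv2.imread("pics/top0.png")
s=r.sense();print(s["time_s"],s["tcp_pos"],np.round(s["ee_rot"],3).tolist(),s["gripper_width"], r.grip_point_offset)
E
```

```text
side {'camera_matrix': [[407.0974, 0.0, 262.1165], [0.0, 407.0974, 195.3391], [0.0, 0.0, 1.0]], 'rvec': [2.3212, -0.4619, 0.1918], 'tvec': [-0.3683, 0.3349, 1.3181]}
top {'camera_matrix': [[419.4685, 0.0, 253.8199], [0.0, 419.4685, 190.8768], [0.0, 0.0, 1.0]], 'rvec': [2.0993, -2.1528, 0.1752], 'tvec': [0.2299, 0.4958, 1.3249]}
{'camera_matrix': [[309.4223, 0.0, 257.0537], [0.0, 309.4223, 191.0519], [0.0, 0.0, 1.0]], 'T_tool_cam': [[-0.0003, -0.9568, -0.2908, 0.08], [1.0, -0.0005, 0.0005, 0.0], [-0.0006, -0.2908, 0.9568, -0.1617], [0.0, 0.0, 0.0, 1.0]]}
0.1 [ 0.25451219 -0.57024007  0.2215769 ] [[-0.913, -0.407, -0.001], [-0.407, 0.913, 0.002], [0.0, 0.002, -1.0]] 0.9962493665919481 0.0187
```

View pics/side0.png

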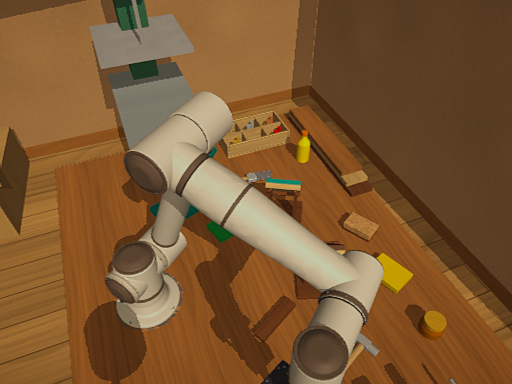

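View pics/top0.png

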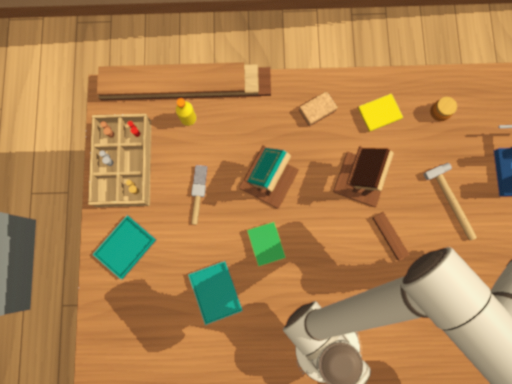

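Look-alikes in the top view: the teal box with brass line in its stand at (268,168), larger teal lids or trays at (124,247) and (215,292), a green block (267,243), a yellow block (381,112) and the dark-lidded box (370,168). I choose (268,168) and check it with a close crop.

```bash
python3 - <<'E'
import cv2
a=cv2.imread("pics/top0.png")[135:220,230:310]
b=cv2.imread("pics/side0.png")[160:245,245:325]
f=lambda x:cv2.resize(x,None,fx=7,fy=7,interpolation=cv2.INTER_CUBIC)
cv2.imwrite("pics/crop1.png",f(a))
E
```

```text
(no output)
```

View pics/crop1.png

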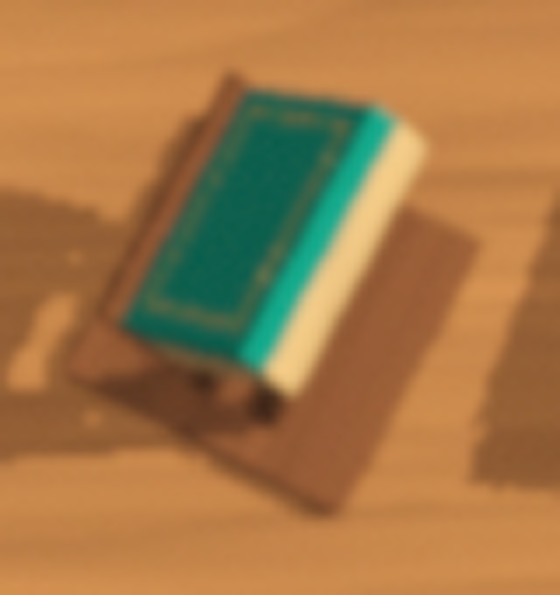

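The crop shows the teal box with its brass inlay line leaning in the stand and the ledge on its left. The lid corners in crop pixels are (125,325), (243,92), (243,365) and (375,105), and the underside top edge runs from (293,395) to (428,150).

```bash
cat > h.py <<'E'
import numpy as np,cv2
from scipy.spatial.transform import Rotation as Ro
from scipy.optimize import least_squares
from station import r,cams
c50,s50=np.cos(np.radians(50)),np.sin(np.radians(50))
def boxR(yaw):
    d=np.array([np.cos(yaw),np.sin(yaw),0]);u=np.array([0,0,1.])
    x=c50*d-s50*u; z=s50*d+c50*u
    return np.c_[x,np.cross(z,x),z]
def proj(cam,P):
    c=cams.get_calibration(cam)
    return cv2.projectPoints(np.asarray(P,float),np.array(c["rvec"]),np.array(c["tvec"]),np.array(c["camera_matrix"]),None)[0][:,0]
E
python3 - <<'E'
from h import *
own=np.array([[46,61,17],[46,-61,17],[-46,61,17],[-46,-61,17],[-46,61,-17],[-46,-61,-17]])/1e3
pix=np.array([[125,325],[243,92],[243,365],[375,105],[293,395],[428,150]])/7+[230-.43,135-.43]
f=lambda q:(proj("top",np.array([q[0],q[1],.155])+own@boxR(q[2]).T)-pix).ravel()
s=least_squares(f,[.5,.15,1.1]);print(s.x[:2],np.degrees(s.x[2]),np.round(s.fun,1))
g=least_squares(lambda q:(proj("top",np.array([q[0],q[1],q[3]])+own@boxR(q[2]).T)-pix).ravel(),[.5,.15,1.1,.155]);print(g.x)
st=r.sense();j=np.radians(st["joints"])
# orientation model guess
B=Ro.from_euler('y',90,degrees=True)
M=Ro.from_euler('z',j[0])*Ro.from_euler('y',j[1]-j[2])*Ro.from_euler('x',j[3])*Ro.from_euler('y',-j[4])*Ro.from_euler('x',j[5])*B
print(np.round((M.inv()*Ro.from_matrix(st["ee_rot"])).as_matrix(),3))
E
```

```text
[0.54858138 0.17108992] 61.12336184012232 [-0.7  0.6  0.6 -0.3 -0.2 -0.6  0.   0.2  0.5  0.5 -0.2 -0.4]
[0.55089026 0.17073901 1.06701551 0.14488009]
[[ 0.495  0.869 -0.   ]
 [-0.869  0.495  0.001]
 [ 0.001 -0.     1.   ]]
```

```bash
cat >> h.py <<'E'
SEAT=np.array([.5486,.171,.155]);YAW=np.radians(61.1)
def goal(off,flip,n=0.,y=0.):
    """tool z = down-slope; flip=0: tool y=-n, flip=1: tool y=+n. off,y,n: TCP in seat frame"""
    b=boxR(YAW); ty=b[:,2]*(1 if flip else -1); tz=b[:,0]
    return np.c_[np.cross(ty,tz),ty,tz], SEAT+b@np.array([off,y,n])
def plan(R0,p0,R1,p1,n):
    w=Ro.from_matrix(R0.T@R1).as_rotvec()/n
    Rk=[R0@Ro.from_rotvec(w*k).as_matrix() for k in range(n)]
    s=np.linalg.solve(sum(Rk),p1-p0)
    P=p0+np.cumsum([q@s for q in Rk],0)
    print(n,"rows: turn",np.round(np.degrees(w)/6,3),"shift",np.round(s,4),"|deg|",round(np.degrees(np.linalg.norm(w)),2)); return P
def st():
    s=r.sense(); print("t",round(s["time_s"],2),"tcp",np.round(s["tcp_pos"],4),"j",np.round(s["joints"],1),"F",np.round(s["wrist_force"],1),"w",round(s["gripper_width"]*87,1),"gf",round(float(np.max(s["gripper_force"])),1))
    return np.array(s["ee_rot"]),np.array(s["tcp_pos"])
E
python3 - <<'E'
from h import *
R,p=st(); p=p+[0,0,.15]
for f in (0,1):
    P=plan(R,p,*goal(-.25,f),24);print(np.round(P[3::4],3).tolist(), np.round(np.hypot(P[:,0],P[:,1]).min(),3))
E
```

```text
t 0.1 tcp [ 0.2545 -0.5702  0.2216] j [-51.1  22.1   0.4  -0.  -68.4 -14.8] F [ 0.  -0.  -0.8] w 86.7 gf 0.0
24 rows: turn [ 0.153 -0.305 -0.84 ] shift [-0.0308 -0.0062  0.008 ] |deg| 5.44
[[0.373, -0.527, 0.346], [0.472, -0.445, 0.335], [0.538, -0.334, 0.336], [0.56, -0.207, 0.342], [0.537, -0.08, 0.348], [0.471, 0.03, 0.347]] 0.472
24 rows: turn [-0.257 -0.129  0.352] shift [-0.0086  0.0247  0.0102] |deg| 2.73
[[0.252, -0.464, 0.336], [0.265, -0.355, 0.313], [0.294, -0.248, 0.303], [0.339, -0.145, 0.306], [0.399, -0.051, 0.321], [0.471, 0.03, 0.347]] 0.368
```

```bash
python3 -m handwheel '[[[0,0,0,0,0,-0.04,0.087],[0,0,0,0,0,-0.04,0.087],[0,0,0,0,0,-0.04,0.087],[0,0,0,0,0,-0.03,0.087],[0.153,-0.305,-0.84,-0.0308,-0.0062,0.008,0.087],[0.153,-0.305,-0.84,-0.0308,-0.0062,0.008,0.087],[0.153,-0.305,-0.84,-0.0308,-0.0062,0.008,0.087],[0.153,-0.305,-0.84,-0.0308,-0.0062,0.008,0.087],[0.153,-0.305,-0.84,-0.0308,-0.0062,0.008,0.087],[0.153,-0.305,-0.84,-0.0308,-0.0062,0.008,0.087],[0.153,-0.305,-0.84,-0.0308,-0.0062,0.008,0.087],[0.153,-0.305,-0.84,-0.0308,-0.0062,0.008,0.087]]]'
python3 -c "from h import *;R,p=st();P=plan(R,p,*goal(-.25,0),16);print(np.round(R,3).tolist(),np.round(P[3::4],3).tolist())"
```

```text
time_s: 1.3
tcp_pos: [0.4735, -0.4442, 0.3354]
ee_rot: [[-0.4, -0.878, 0.263], [-0.897, 0.434, 0.086], [-0.19, -0.201, -0.961]]
wrist_force: [0.2, -1.7, -0.7]
gripper_width: 0.998
gripper_force: 0.0
t 1.3 tcp [ 0.4735 -0.4442  0.3354] j [-35.4  18.1  13.8 -13.3 -76.4  12.4] F [ 0.2 -1.7 -0.7] w 86.8 gf 0.0
16 rows: turn [ 0.152 -0.304 -0.837] shift [-0.0307 -0.0062  0.008 ] |deg| 5.42
[[-0.4, -0.878, 0.263], [-0.897, 0.434, 0.086], [-0.19, -0.201, -0.961]] [[0.538, -0.333, 0.336], [0.56, -0.207, 0.343], [0.537, -0.08, 0.348], [0.471, 0.03, 0.347]]
```

Tracking is on plan, so I continue with the remaining 16 rows.

```bash
python3 -m handwheel '[[[0.152,-0.304,-0.837,-0.0307,-0.0062,0.008,0.087],[0.152,-0.304,-0.837,-0.0307,-0.0062,0.008,0.087],[0.152,-0.304,-0.837,-0.0307,-0.0062,0.008,0.087],[0.152,-0.304,-0.837,-0.0307,-0.0062,0.008,0.087],[0.152,-0.304,-0.837,-0.0307,-0.0062,0.008,0.087],[0.152,-0.304,-0.837,-0.0307,-0.0062,0.008,0.087],[0.152,-0.304,-0.837,-0.0307,-0.0062,0.008,0.087],[0.152,-0.304,-0.837,-0.0307,-0.0062,0.008,0.087]]]' >/dev/null
python3 -c "from h import *;st()"
python3 -m handwheel '[[[0.152,-0.304,-0.837,-0.0307,-0.0062,0.008,0.087],[0.152,-0.304,-0.837,-0.0307,-0.0062,0.008,0.087],[0.152,-0.304,-0.837,-0.0307,-0.0062,0.008,0.087],[0.152,-0.304,-0.837,-0.0307,-0.0062,0.008,0.087],[0.152,-0.304,-0.837,-0.0307,-0.0062,0.008,0.087],[0.152,-0.304,-0.837,-0.0307,-0.0062,0.008,0.087],[0.152,-0.304,-0.837,-0.0307,-0.0062,0.008,0.087],[0.152,-0.304,-0.837,-0.0307,-0.0062,0.008,0.087]]]' >/dev/null
python3 - <<'E'
from h import *
R,p=st();plan(R,p,*goal(-.25,0),1)
cv2.imwrite("pics/w1.png",cams.capture("wrist")[:,:,::-1])
E
```

```text
t 2.1 tcp [ 0.5605 -0.2065  0.3431] j [-19.   10.4   5.5 -26.8 -70.2  41.7] F [-0.6  0.2  0.6] w 87.1 gf 0.0
t 2.9 tcp [0.471  0.0303 0.3473] j [ -2.4  -2.8  -8.9 -38.1 -68.5  73. ] F [-0.6  0.1 -0.5] w 86.7 gf 0.0
1 rows: turn [ 0.011 -0.006  0.002] shift [-0.      0.0005  0.0006] |deg| 0.08
```

View pics/w1.png

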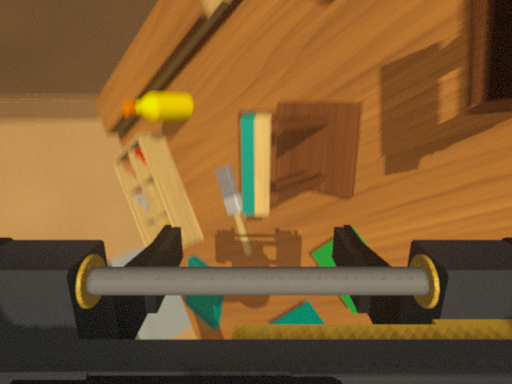

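The wrist view shows the box's top edge face. The lid is at left, columns 241-254, and the base runs to 271, rows 112 to 216. I'll compare it with the prediction.

```bash
cat >> h.py <<'E'
def wproj(P,R,p):
    c=cams.get_calibration("wrist");T=np.array(c["T_tool_cam"]);K=np.array(c["camera_matrix"])
    q=(np.asarray(P)-p)@R; q=(q-T[:3,3])@T[:3,:3]; q=q@K.T; return q[:,:2]/q[:,2:]
E
python3 - <<'E'
from h import *
R,p=st()
own=np.array([[-46,61,17],[-46,-61,17],[-46,61,-17],[-46,-61,-17]])/1e3
print(np.round(wproj(SEAT+own@boxR(YAW).T,R,p),1).tolist())
im=cv2.imread("pics/w1.png")[95:235,215:295]
cv2.imwrite("pics/w1c.png",cv2.resize(im,None,fx=4,fy=4,interpolation=cv2.INTER_CUBIC))
E
```

```text
t 2.95 tcp [0.4681 0.0328 0.3473] j [ -2.3  -3.   -9.1 -38.3 -68.7  73.1] F [-1.9  2.4 -3. ] w 86.9 gf 0.0
[[244.5, 210.3], [243.5, 110.3], [271.4, 210.4], [273.2, 110.4]]
```

View pics/w1c.png

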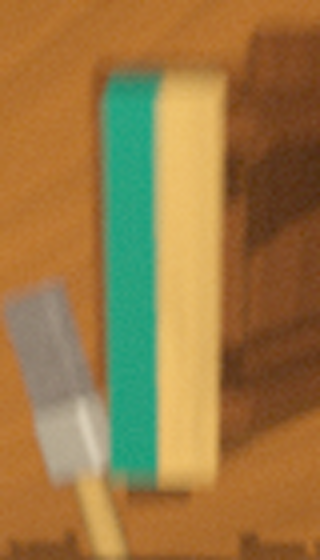

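```bash
python3 -c "
from h import *
R,p=st();plan(R,p,*goal(-.12,0,.002),6)"
```

```text
t 2.95 tcp [0.4681 0.0328 0.3473] j [ -2.3  -3.   -9.1 -38.3 -68.7  73.1] F [-1.9  2.4 -3. ] w 86.9 gf 0.0
6 rows: turn [-0.002  0.006  0.005] shift [ 0.0007 -0.0001  0.0217] |deg| 0.05
```

```bash
python3 -m handwheel '[[[0,0,0,0,-0.002,0.02,0.087],[0,0,0,0,0,0.025,0.087],[0,0,0,0,0,0.025,0.087],[0,0,0,0,0,0.025,0.087],[0,0,0,0,0,0.02,0.087],[0,0,0,0,0,0.015,0.087],[0,0,0,0,0,0,0.087],[0,0,0,0,0,0,0.087],[0,0,0,0,0,0,0.087]]]' >/dev/null
python3 - <<'E'
from h import *
R,p=st();im=cams.capture("wrist");st();plan(R,p,*goal(-.12,0,.002),1)
own=np.array([[-46,61,17],[-46,-61,17],[-46,61,-17],[-46,-61,-17]])/1e3
print(np.round(wproj(SEAT+own@boxR(YAW).T,R,p),1).tolist())
cv2.imwrite("pics/w2.png",im[:,:,::-1])
E
```

```text
t 3.85 tcp [0.5136 0.1029 0.2501] j [  7.2   4.3 -15.1 -40.9 -52.1  74.2] F [-0.6 -0.4  0.4] w 86.9 gf 0.0
t 3.9 tcp [0.5136 0.1029 0.2503] j [  7.2   4.3 -15.1 -40.9 -52.1  74.2] F [ 0.2 -0.4  0.6] w 86.8 gf 0.0
1 rows: turn [ 0.011 -0.036 -0.023] shift [-0.0022  0.0005  0.0021] |deg| 0.27
[[240.3, 269.6], [237.4, 126.8], [279.5, 269.5], [282.4, 126.6]]
```

View pics/w2.png

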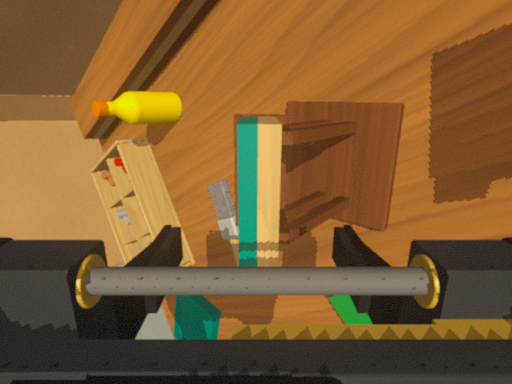

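```bash
python3 - <<'E'
import cv2,numpy as np
for f,cs,rr in (("pics/w2.png",(246,262,276),(108,132)),("pics/w1.png",(246,262),(104,122))):
    im=cv2.imread(f)
    for c in cs: print(f,c,[im[q,c][::-1].tolist() for q in range(*rr,2)])
im=cv2.imread("pics/w2.png");print([im[q,262][::-1].tolist() for q in range(225,275,4)]);print([im[q,246][::-1].tolist() for q in range(225,275,4)])
from h import *
R,p=st(); print(np.round(R,3).tolist(), np.round(goal(-.12,0,.002)[0],3).tolist())
E
```

```text
pics/w2.png 246 [[186, 120, 51], [186, 119, 48], [188, 122, 52], [157, 96, 42], [112, 94, 62], [46, 107, 80], [50, 105, 79], [52, 104, 80], [45, 154, 119], [41, 166, 130], [40, 166, 131], [40, 166, 130]]
pics/w2.png 262 [[181, 115, 49], [179, 110, 44], [185, 118, 53], [157, 96, 42], [154, 107, 53], [164, 125, 68], [160, 120, 64], [165, 124, 65], [216, 175, 97], [239, 197, 116], [237, 195, 112], [237, 195, 113]]
pics/w2.png 276 [[184, 119, 46], [179, 114, 47], [178, 113, 42], [148, 85, 31], [141, 83, 38], [158, 107, 58], [164, 125, 60], [159, 119, 66], [210, 165, 88], [233, 188, 106], [232, 186, 103], [233, 186, 108]]
pics/w1.png 246 [[179, 113, 47], [180, 113, 48], [175, 108, 43], [156, 106, 57], [132, 111, 73], [86, 123, 87], [56, 142, 113], [36, 152, 116], [34, 161, 123]]
pics/w1.png 262 [[180, 112, 41], [180, 113, 50], [175, 109, 42], [172, 115, 58], [171, 120, 59], [190, 142, 75], [210, 167, 94], [224, 179, 98], [232, 188, 106]]
[[237, 195, 110], [236, 195, 112], [237, 193, 114], [236, 193, 109], [226, 181, 104], [168, 130, 73], [170, 131, 71], [234, 189, 107], [213, 170, 89], [167, 126, 69], [169, 128, 70], [96, 90, 76], [116, 110, 92]]
[[28, 162, 125], [12, 160, 123], [22, 159, 122], [5, 158, 122], [25, 153, 120], [44, 106, 81], [46, 106, 80], [7, 160, 123], [35, 129, 96], [35, 106, 82], [40, 106, 82], [94, 86, 74], [120, 111, 97]]
t 3.9 tcp [0.5136 0.1029 0.2503] j [  7.2   4.3 -15.1 -40.9 -52.1  74.2] F [ 0.2 -0.4  0.6] w 86.8 gf 0.0
[[0.873, -0.373, 0.314], [-0.487, -0.67, 0.56], [0.002, -0.642, -0.767]] [[0.875, -0.37, 0.311], [-0.483, -0.671, 0.563], [-0.0, -0.643, -0.766]]
```

The dark strip at rows 116 to 123 is the shaded end face, so the edge of the top face is at row 124. That agrees with the prediction to 3 mm. Next is to insert the fingers.

```bash
python3 -c "
from h import *
R,p=st();plan(R,p,*goal(-.004,0,.0005,-.0015),6)"
```

```text
t 3.9 tcp [0.5136 0.1029 0.2503] j [  7.2   4.3 -15.1 -40.9 -52.1  74.2] F [ 0.2 -0.4  0.6] w 86.8 gf 0.0
6 rows: turn [ 0.001 -0.006 -0.004] shift [-0.0002  0.0003  0.0197] |deg| 0.05
```

```bash
python3 -m handwheel '[[[0,-0.03,-0.02,-0.001,0.002,0.02,0.087],[0,0,0,0,0,0.02,0.087],[0,0,0,0,0,0.02,0.087],[0,0,0,0,0,0.02,0.087],[0,0,0,0,0,0.02,0.087],[0,0,0,0,0,0.017,0.087],[0,0,0,0,0,0,0.087],[0,0,0,0,0,0,0.087]]]' 
python3 -c "
from h import *
R,p=st();plan(R,p,*goal(-.004,0,.0005,-.0015),1)
cv2.imwrite('pics/s3.png',cams.capture('top')[:,:,::-1])"
```

```text
time_s: 4.7
tcp_pos: [0.5481, 0.168, 0.1585]
ee_rot: [[0.875, -0.371, 0.31], [-0.483, -0.671, 0.562], [-0.001, -0.641, -0.767]]
wrist_force: [1.1, 0.6, -0.3]
gripper_width: 0.998
gripper_force: 0.0
t 4.7 tcp [0.5481 0.168  0.1585] j [ 13.4  14.  -16.6 -47.1 -40.4  79.5] F [ 1.1  0.6 -0.3] w 86.8 gf 0.0
1 rows: turn [ 0.017  0.004 -0.004] shift [ 0.0004 -0.0004  0.0006] |deg| 0.11
```

No contact on the way in. Closing on the box now.

```bash
python3 -m handwheel '[[[0,0,0,0,0,0,0.05],[0,0,0,0,0,0,0.04],[0,0,0,0,0,0,0.03],[0,0,0,0,0,0,0.02],[0,0,0,0,0,0,0.02],[0,0,0,0,0,0,0.02],[0,0,0,0,0,0,0.02],[0,0,0,0,0,0,0.02]]]'
python3 -c "from h import *;st()"
```

```text
time_s: 5.55
tcp_pos: [0.5486, 0.1691, 0.1592]
ee_rot: [[0.875, -0.371, 0.311], [-0.484, -0.67, 0.563], [-0.001, -0.643, -0.766]]
wrist_force: [2.0, 2.9, 1.7]
gripper_width: 0.394
gripper_force: 30.0
t 5.55 tcp [0.5486 0.1691 0.1592] j [ 13.4  14.  -16.5 -47.2 -40.4  79.5] F [2.  2.9 1.7] w 34.3 gf 30.0
```

The box is gripped, 34.3 mm at 30 N. I lift it off the bars and up the slope.

```bash
python3 -m handwheel '[[[0,0,0,0,-0.004,-0.004,0.02],[0,0,0,0,-0.006,-0.01,0.02],[0,0,0,0,-0.006,-0.02,0.02],[0,0,0,0,-0.004,-0.025,0.02],[0,0,0,0,0,-0.03,0.02],[0,0,0,0,0,-0.03,0.02],[0,0,0,0,0,-0.03,0.02],[0,0,0,0,0,-0.03,0.02],[0,0,0,0,0,-0.025,0.02],[0,0,0,0,0,-0.01,0.02],[0,0,0,0,0,0,0.02],[0,0,0,0,0,0,0.02]]]'
python3 - <<'E'
from h import *
st();cv2.imwrite("pics/t4.png",np.hstack([cams.capture("top")[100:260,170:350],cams.capture("side")[110:270,200:380]])[:,:,::-1])
a=cv2.imread("pics/t4.png");cv2.imwrite("pics/t4.png",cv2.resize(a,None,fx=2.2,fy=2.2))
E
```

```text
time_s: 6.75
tcp_pos: [0.4886, 0.0617, 0.3341]
ee_rot: [[0.875, -0.373, 0.308], [-0.484, -0.671, 0.562], [-0.003, -0.641, -0.768]]
wrist_force: [0.2, 0.7, -2.2]
gripper_width: 0.386
gripper_force: 30.0
t 6.75 tcp [0.4886 0.0617 0.3341] j [  2.3  -1.5  -9.6 -37.6 -64.2  70.1] F [ 0.2  0.7 -2.2] w 33.6 gf 30.0
```

View pics/t4.png

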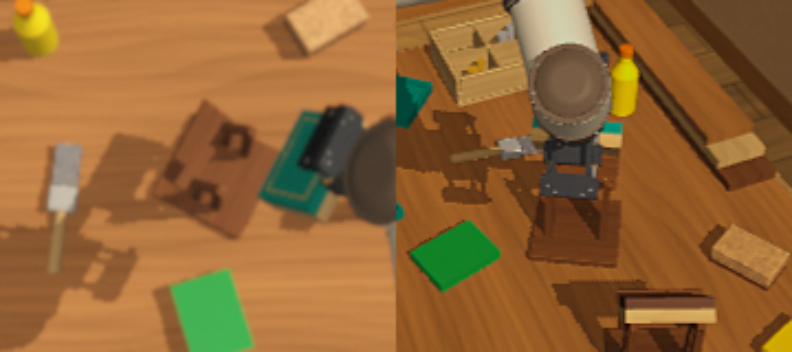

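The box is clear of the stand with its lid on (teal lid at left in the grip, stand empty at about (215,165) in the composite). Now the flip: +180° about tool z, with j6 going from 70 to -110.

```bash
python3 -m handwheel '[[[0,0,0.6,0,0,0,0.02],[0,0,1.2,0,0,0,0.02],[0,0,1.2,0,0,0,0.02],[0,0,1.2,0,0,0,0.02],[0,0,1.2,0,0,0,0.02],[0,0,1.2,0,0,0,0.02],[0,0,1.2,0,0,0,0.02],[0,0,1.2,0,0,0,0.02],[0,0,1.2,0,0,0,0.02],[0,0,1.2,0,0,0,0.02],[0,0,1.2,0,0,0,0.02],[0,0,1.2,0,0,0,0.02]]]'>/dev/null
python3 -c "from h import *;st()"
python3 -m handwheel '[[[0,0,1.2,0,0,0,0.02],[0,0,1.2,0,0,0,0.02],[0,0,1.2,0,0,0,0.02],[0,0,1.2,0,0,0,0.02],[0,0,1.2,0,0,0,0.02],[0,0,1.2,0,0,0,0.02],[0,0,1.2,0,0,0,0.02],[0,0,1.2,0,0,0,0.02],[0,0,1.2,0,0,0,0.02],[0,0,1.2,0,0,0,0.02],[0,0,1.2,0,0,0,0.02],[0,0,1.2,0,0,0,0.02]]]'>/dev/null
python3 -m handwheel '[[[0,0,1.2,0,0,0,0.02],[0,0,0.6,0,0,0,0.02],[0,0,0,0,0,0,0.02],[0,0,0,0,0,0,0.02],[0,0,0,0,0,0,0.02]]]'>/dev/null
python3 - <<'E'
from h import *
R,p=st();im=cams.capture("wrist");cv2.imwrite("pics/w5.png",im[:,:,::-1])
plan(R,p,*goal(-.2,1),1)
cv2.imwrite("pics/t5.png",cams.capture("top")[:,:,::-1])
a=np.vstack([cv2.resize(cv2.imread("pics/w5.png")[60:290,130:390],None,fx=1.3,fy=1.3),cv2.resize(cv2.imread("pics/t5.png")[120:220,230:360],None,fx=2.6,fy=2.6)]);cv2.imwrite("pics/v5.png",a);print(a.shape)
E
```

```text
t 8.05 tcp [0.489  0.062  0.3337] j [  2.4  -1.4  -9.5 -37.6 -64.2 -12.9] F [ 1.2 -0.1 -2.2] w 33.2 gf 30.0
t 9.75 tcp [0.4891 0.0616 0.3347] j [   2.3   -1.5   -9.5  -37.6  -64.2 -109.8] F [ 0.6  0.2 -2.8] w 34.1 gf 30.0
1 rows: turn [-0.021 -0.015 -0.002] shift [ 0.0008 -0.0201  0.0177] |deg| 0.15
(559, 338, 3)
```

View pics/v5.png

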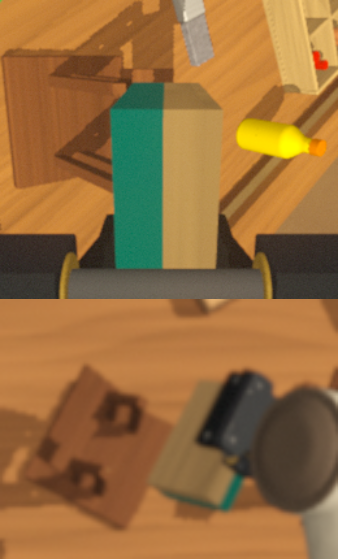

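The flip is done: the underside faces out and up, the lid lies beneath and is closed. Now I fit how the box sits in the hand from the wrist view, with end-face corners at (216,143), (299,143), (234,125) and (290,125).

```bash
python3 - <<'E'
from h import *
pix=np.array([[112,108],[220,108],[135,84],[208,84]])/1.3+[130,60]
# box in tool axes: own x=tool z; end at tool x=+61; y +-17
P=np.array([[61,-17,-46],[61,17,-46],[61,-17,46],[61,17,46]])/1e3
f=lambda q:(wproj(P@Ro.from_euler('y',q[3]).as_matrix().T+q[:3],np.eye(3),np.zeros(3))-pix).ravel()
s=least_squares(f,[0,0,.004,0]);print(np.round(s.x[:3],4),np.degrees(s.x[3]),np.round(s.fun,1))
s=least_squares(lambda q:f([*q,0]),[0,0,.004]);print(np.round(s.x,4),np.round(s.fun,1))
im=cv2.imread("pics/w5.png")
print([im[q,250][::-1].tolist() for q in range(116,150,2)]);print([(c,im[160,c][::-1].tolist()) for c in list(range(208,226,2))+list(range(290,310,2))])
E
```

```text
[0.0012 0.0008 0.0078] -0.2167650719250472 [ 1.   0.1  3.   0.  -0.2 -0.1 -6.7 -0.1]
[0.0013 0.0008 0.0082] [ 1.1  0.3  3.   0.2 -0.2 -0.4 -6.7 -0.5]
[[117, 70, 41], [113, 72, 38], [117, 72, 39], [111, 72, 36], [51, 92, 75], [40, 91, 67], [43, 89, 69], [36, 92, 71], [43, 94, 75], [40, 94, 73], [38, 91, 68], [31, 90, 68], [42, 94, 71], [41, 94, 74], [24, 115, 88], [33, 128, 100], [38, 127, 99]]
[(208, [102, 61, 31]), (210, [97, 57, 28]), (212, [108, 68, 37]), (214, [95, 74, 41]), (216, [31, 127, 99]), (218, [30, 129, 99]), (220, [30, 128, 99]), (222, [34, 128, 100]), (224, [29, 124, 97]), (290, [190, 150, 86]), (292, [189, 148, 85]), (294, [189, 149, 82]), (296, [190, 148, 84]), (298, [190, 147, 82]), (300, [195, 148, 78]), (302, [210, 139, 65]), (304, [205, 138, 60]), (306, [207, 139, 62]), (308, [206, 136, 55])]
```

```bash
python3 - <<'E'
from h import *
b=boxR(YAW);g=b.T@(np.array([.5486,.1691,.1592])-SEAT);print("grasp seat",g.round(4))
R,p=st();print("now",(b.T@(p-SEAT)).round(4))
plan(R,p,*goal(g[0]-.012,1,g[2]+.008,g[1]-.0024),10)
E
```

```text
grasp seat [-0.0043 -0.0009  0.0014]
t 9.85 tcp [0.4891 0.0615 0.335 ] j [   2.3   -1.5   -9.5  -37.6  -64.2 -109.8] F [ 0.6  0.5 -2.7] w 33.7 gf 30.0
now [-0.218  -0.0008  0.0203]
10 rows: turn [-0.002 -0.001 -0.   ] shift [-0.0003 -0.0011  0.0202] |deg| 0.01
```

```bash
python3 -m handwheel '[[[0,0,0,0,0,0.015,0.02],[0,0,0,-0.001,0,0.025,0.02],[0,0,0,-0.001,0,0.03,0.02],[0,0,0,-0.001,0,0.03,0.02],[0,0,0,0,-0.002,0.03,0.02],[0,0,0,0,-0.002,0.025,0.02],[0,0,0,0,-0.002,0.02,0.02],[0,0,0,0,-0.002,0.015,0.02],[0,0,0,0,-0.002,0.008,0.02],[0,0,0,0,-0.001,0.004,0.02],[0,0,0,0,0,0,0.02],[0,0,0,0,0,0,0.02]]]'
python3 - <<'E'
from h import *
b=boxR(YAW);R,p=st();print("now",(b.T@(p-SEAT)).round(4));print((b.T@np.array(r.sense()["wrist_force"])).round(1))
cv2.imwrite("pics/t6.png",cams.capture("top")[:,:,::-1]);a=cv2.imread("pics/t6.png")[120:220,210:330]
s=cams.capture("side")[:,:,::-1][110:210,220:340]
cv2.imwrite("pics/v6.png",cv2.resize(np.hstack([a,s]),None,fx=3.2,fy=3.2,interpolation=cv2.INTER_CUBIC))
E
```

```text
time_s: 11.05
tcp_pos: [0.5506, 0.1658, 0.1741]
ee_rot: [[-0.875, 0.371, 0.311], [0.484, 0.671, 0.562], [-0.0, 0.642, -0.767]]
wrist_force: [-0.2, -0.3, -3.1]
gripper_width: 0.39
gripper_force: 30.0
t 11.05 tcp [0.5506 0.1658 0.1741] j [  13.4   12.9  -15.8  -45.6  -41.6 -102.6] F [-0.2 -0.3 -3.1] w 33.9 gf 30.0
now [-0.017  -0.0043  0.0095]
[ 2.1  0.  -2.3]
```

View pics/v6.png

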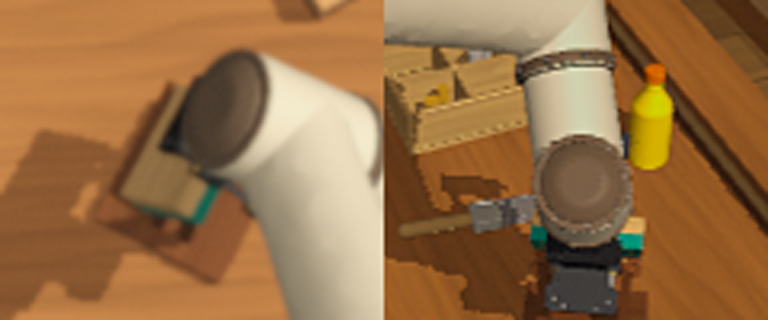

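The box is over its stand with the underside out. Now it goes in against the bars and down near the ledge.

```bash
python3 -m handwheel '[[[0,0,0,0,-0.002,0.003,0.02],[0,0,0,0,-0.002,0.003,0.02],[0,0,0,0,-0.002,0.003,0.02],[0,0,0,0,-0.001,0.001,0.02],[0,0,0,0,0,0,0.02],[0,0,0,0,0,0,0.02]]]' >/dev/null
cat >> h.py <<'E'
def seat():
    b=boxR(YAW);R,p=st();s=r.sense();print("seat",(b.T@(p-SEAT)).round(4),"F seat",(b.T@np.array(s["wrist_force"])).round(1),"M",np.round(s["moment"],2))
E
python3 -c "from h import *;seat()"
```

```text
t 11.75 tcp [0.5508 0.167  0.161 ] j [  13.2   14.   -16.2  -46.8  -40.8 -100.9] F [ 1.   0.5 -2.6] w 34.0 gf 30.0
seat [-0.0062 -0.0038  0.0019] F seat [ 2.6 -0.7 -0.9] M [-1.71  0.88 -0.07]
```

```bash
python3 -m handwheel '[[[0,0,0,0,-0.0005,0.001,0.02],[0,0,0,0,-0.0005,0.001,0.02],[0,0,0,0,0,0.0005,0.02],[0,0,0,0,0,0,0.02],[0,0,0,0,0,0,0.02]]]' >/dev/null
python3 -c "from h import *;seat()"
```

```text
t 12.25 tcp [0.5509 0.1675 0.1598] j [  13.2   14.1  -16.2  -47.   -40.7 -100.6] F [-5.4 -3.1  5.1] w 33.7 gf 30.0
seat [-0.0049 -0.0037  0.0016] F seat [-7.4  3.2 -0.8] M [-1.22  1.13  0.31]
```

```bash
python3 -m handwheel '[[[0,0,0,0,-0.001,0,0.02],[0,0,0,0,-0.0005,0,0.02],[0,0,0,0,0,0,0.02],[0,0,0,0,0,0,0.02]]]' >/dev/null
python3 -c "from h import *;seat()"
```

```text
t 12.65 tcp [0.5509 0.1674 0.1597] j [  13.1   14.1  -16.2  -47.2  -40.7 -100.3] F [-3.2 -0.3  5.6] w 33.7 gf 30.0
seat [-0.0049 -0.0038  0.0015] F seat [-5.5  2.7  2.2] M [-0.42  0.99  0.41]
```

It is seated on both the bars and the ledge. Releasing.

```bash
python3 -m handwheel '[[[0,0,0,0,0,0,0.04],[0,0,0,0,0,0,0.045],[0,0,0,0,0,0,0.055],[0,0,0,0,0,0,0.07],[0,0,0,0,0,0,0.087],[0,0,0,0,0,0,0.087],[0,0,0,0,0,0,0.087],[0,0,0,0,0,0,0.087]]]' >/dev/null
python3 - <<'E'
from h import *
seat();cv2.imwrite("pics/t7.png",cams.capture("top")[:,:,::-1]);a=cv2.imread("pics/t7.png")[120:220,210:330]
s=cams.capture("side")[:,:,::-1][110:210,220:340]
cv2.imwrite("pics/v7.png",cv2.resize(np.hstack([a,s]),None,fx=3.2,fy=3.2,interpolation=cv2.INTER_CUBIC))
E
```

```text
t 13.45 tcp [0.5506 0.1667 0.1575] j [  13.1   14.3  -16.3  -47.2  -40.6 -100.3] F [0.3 0.1 0.2] w 82.9 gf 0.0
seat [-0.0037 -0.0038 -0.0005] F seat [ 0.  -0.2  0.3] M [-1.24  0.63  0.04]
```

The fingers are free with zero force. Backing out along the fingers, then a look.

```bash
python3 -m handwheel '[[[0,0,0,0,0,-0.005,0.087],[0,0,0,0,0,-0.015,0.087],[0,0,0,0,0,-0.02,0.087],[0,0,0,0,0,-0.03,0.087],[0,0,0,0,0,-0.04,0.087],[0,0,0,0,0,-0.04,0.087],[0,0,0,0,0,-0.04,0.087],[0,0,0,0,0,-0.03,0.087],[0,0,0,0,0,-0.02,0.087],[0,0,0,0,0,0,0.087],[0,0,0,0,0,0,0.087]]]' >/dev/null
python3 - <<'E'
from h import *
seat();cv2.imwrite("pics/t8.png",cams.capture("top")[:,:,::-1])
R,p=st();cv2.imwrite("pics/w8.png",cams.capture("wrist")[:,:,::-1])
a=cv2.resize(cv2.imread("pics/t8.png")[125:215,225:315],(380,380),interpolation=cv2.INTER_CUBIC)
w=cv2.resize(cv2.imread("pics/w8.png")[60:240,180:360],(380,380),interpolation=cv2.INTER_CUBIC)
cv2.imwrite("pics/v8.png",np.hstack([a,w]))
own=np.array([[46,61,17],[46,-61,17],[-46,61,17],[-46,-61,17],[-46,61,-17],[-46,-61,-17]])/1e3
Q=SEAT+own@boxR(YAW).T
print(((proj("top",Q)-[225,125])*380/90).round(0).tolist(),((wproj(Q[2:],R,p)-[180,60])*380/180).round(0).tolist())
E
```

```text
t 14.65 tcp [0.4758 0.0317 0.342 ] j [  -2.2   -2.2   -9.   -38.3  -67.8 -106.7] F [-0.6  0.7 -0.3] w 86.8 gf 0.0
seat [-2.443e-01 -3.600e-03 -2.000e-04] F seat [0.5 0.8 0. ] M [-1.28  0.62  0.01]
t 14.7 tcp [0.4757 0.032  0.3411] j [  -2.2   -2.1   -9.   -38.3  -67.8 -106.7] F [-0.9  0.4 -0.1] w 87.1 gf 0.0
[[92.0, 239.0], [169.0, 95.0], [165.0, 258.0], [246.0, 105.0], [198.0, 281.0], [277.0, 129.0]] [[196.0, 110.0], [193.0, 324.0], [132.0, 110.0], [136.0, 324.0]]
```

View pics/v8.png

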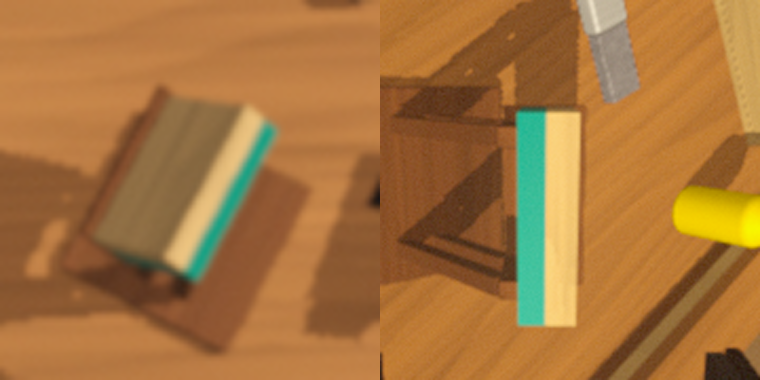

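The box lies square on the ledge and bars with the underside out. The lid is closed beneath it, and the corners match the predicted seat within about 1 px. The robot is clear, so I hand the job in.

```bash
python3 -c "from station import r;print(r.finish_job())"
```

```text
the job is handed in; nothing more can be done
None
```

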